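# Start the flange nut on the record press

### The arm

A 6-joint arm with a two-finger parallel gripper is mounted at the origin on the work surface. World frame = base frame: x ahead of the robot, y to its left, z up, the work surface at z = 0. Lengths are in mm, angles in rad, forces in N, time in s.
With the tool pointing down it reaches from about 400 to 825 mm from the base axis. Payload 7 kg.
Tool frame: the origin (TCP) lies at the very end of the fingers, on their centre line; the grasp point (between the pads) lies 19 mm behind it; z points along the fingers, y is the line along which they close (so a half turn about z gives the same grasp; the last joint's range is limited). The gripper opens to 88 mm and grips with 3 to 60 N. Pads are 19 mm wide; open, the fingers measure 130 mm over their backs; the gripper's body (78 mm by 193 mm) begins 47 mm behind the grasp point.
Start: joints at [1.527, 0.359, 0.012, 0, -1.224, -0.288], TCP at [219.886, 638.158, 201.661] pointing down, gripper open.
Joint ranges: [-3.07, 3.07], [-1.43, 2.12], [-1.02, 1.25], [-3.03, 1.67], [-3.05, -0], [-3.03, 3.03]. Speed limits (rad/s): [2.39, 2.39, 3.01, 3.14, 3.14, 3.14].

### API

Orientations are given as a unit quaternion [x, y, z, w].
In Python, from plant import bot gives the robot as it stands. Calls block until the motion is done:
- bot.move_ptp(position, orientation): joint-space move of the TCP to a pose.
- bot.line_to(position, velocity=150, ori=None): straight line of the TCP; ori=None keeps the orientation; velocity is the mean speed in mm/s.
- bot.move_joints(angles): joint-space move.
- bot.move_gripper(opening, force=None): finger opening in mm; force is the grip in N (None keeps the last); returns when the fingers have stopped.
- bot.pause(seconds).
- bot.solve_ik(position, orientation): joint angles nearest the present ones, or None.
- bot.read_state(): the state.
- bot.camera(name): name is "side" or "top"; returns the picture (420x560x3 uint8, red, green, blue); there is no depth.
- bot.get_calibration(name): a dict with "fx", "fy", "cx", "cy" (pixels), "distortion" ([k1, k2, p1, p2, k3] as OpenCV has them; the pictures are not rectified), "view" (4x4, takes a point from world to camera coordinates). Camera axes: x right, y up, looking along -z (the intrinsics and any distortion apply to the point x, -y, -z); pixel columns grow to the right and rows downward; lengths in mm; the calibration is good to about 2 mm. A picture is of the moment at which its call begins. get_calibration takes no time and is no camera call.
A pose or a line that the arm cannot do raises bot.Unreachable and nothing moves.
- bot.close_job(): hands the job in; it is judged then, once.
The state is a dict: "t": time; "joint_pos": joint angles; "qvel": joint speeds; "tau": joint torques, N m; "tcp_pos": TCP position; "eef_rot": TCP orientation; "contact_force": force on the tool from outside, world axes, zero at the start; "moment": the same for the moment, N m; "width": finger opening in mm; "finger_force": force on a finger pad.
Only numpy, scipy, OpenCV 4.12 (cv2) and the standard library are available. Lean on these libraries where they do the work, as an engineer would, in place of code of your own. Each camera call takes 0.05 s, during which the arm holds its last target. There are 200 camera calls.

### The job

Put the big brass flange nut, flange down, on the threaded stud of the record press. Its thread has blunt starts, so back it off gently (anticlockwise from above) until you feel it drop in, then turn it clockwise until its flange lies fully down on the aluminium plate, and let go. Do not force the thread, and leave the other things on the bench where they are.

Things in the scene. Friction and masses are not known exactly. Their poses are not given: they have to be found in the camera images.
- nut_mid (a point): Brass hex flange nut, 200 g, flange down on the bench. Hexagon 46 mm across flats, 26 mm tall, above a round flange 60 mm across, 4 mm thick; 30 mm in all. Point: on its axis half-way up (15 mm above the underside); z up, x square to one pair of flats (more pairs every 60 deg). Six-sided bore 36 mm across; three thread teeth 120 deg apart leave a 28 mm passage, their undersides 6 mm above the flange's underside.
- stud_tip (a point): Top of the fixed upright steel stud in the middle of the press, 46 mm above the aluminium plate. From the top: 9 mm of cone (14 to 26 mm across), 9 mm of plain 26 mm pilot, then the thread, 34 mm across. Three-start right-hand thread: turned clockwise from above the nut sinks 25.5 mm a turn. The nut does not run down by its own weight.
- thread_start (a point): On the stud's axis, 28 mm above the plate: height of three flat ledges, each about 80 deg long, that end the thread at the top. Where they lie around the stud differs every time and is not told; the axes here do not show it. A nut set on them rests with its underside about 22 mm above the plate. A 2.5 mm high stop at each ledge's clockwise end jams a nut turned clockwise on the ledge.
- thread_gap (a point): On the stud's axis, 20 mm above the plate: floor of the gaps, about 30 deg wide, at the anticlockwise end of each ledge. A tooth drops about 8 mm there (nut's underside then about 14 mm above the plate). Backing off farther jams on a wall, so 120 deg of backing off is the most needed, sometimes none. Then about 200 deg clockwise bring the flange to the plate.
- press_seat (a point): Centre of the upper face of the round aluminium pressure plate (132 mm across), 40 mm above the bench, where the flange comes to lie. The plate lies on a stack of black 7-inch records (175 mm across) on a 190 mm square, 12 mm thick plywood base, all fixed to the bench. More than 45 N between nut and press spoils the thread.
- puck: small turned aluminium adaptor disc, 38 mm across, 14 mm high; bystander; origin under its centre
- small_nut: small dark steel hex nut, 24 mm across flats, 12 mm high, too small for the stud; bystander; origin under its centre
- brush: record brush with a wooden back, 90 x 22 x 24 mm; bystander; origin under its centre
- mug: blue mug, 80 mm across, 92 mm high; bystander; origin under its centre
- bottle: clear cleaner bottle, 56 mm across, 150 mm high; bystander; origin under its centre
- screwdriver: screwdriver lying down; bystander; origin under its centre
- tape: roll of paper tape lying flat, 90 mm across, 20 mm high; bystander; origin under its centre
There are look-alikes about, which are no part of the job. Of the things like the part that bears nut_mid, leave any that is green; of the rest the smaller one is meant.

How it is judged:
By the outcome, as a careful person would: the job done as asked, in the order asked, and still so for the second after the job is handed in, with the robot touching nothing.
It also fails if it takes over 72 s, if anything falls off the work surface, if the arm or the gripper's body presses on something with over 40 N, if the wrist force passes 120 N, or if a joint passes its speed limit or range.

## Working session

There is one attempt and no reset: what is moved stays moved. The work goes in short steps, each a Python script; the robot and the scene stay as the last script left them, time stands still between calls to the robot, and variables do not carry over. Pictures are saved under pics/ and viewed, at most 10 in all, crops included, and the job is handed in when it is done.

```bash
mkdir -p pics; ls
python3 - <<'E'
from plant import bot
import cv2,numpy as np
for n in("top","side"):
    cv2.imwrite(f"pics/{n}0.png",bot.camera(n)[:,:,::-1]); print(n,bot.get_calibration(n))
print(bot.read_state())
E
```

```text
pics
top {'fx': 495.2214187129593, 'fy': 495.2214187129593, 'cx': 274.454940412612, 'cy': 213.13121118623215, 'distortion': array([-0.01618242,  0.        ,  0.        ,  0.        ,  0.        ]), 'view': array([[ 1.92223279e-02, -9.99618058e-01, -1.98554888e-02,
         3.21017380e+00],
       [ 9.84784036e-01,  1.54989728e-02,  1.73090102e-01,
        -5.28174368e+02],
       [-1.72716252e-01, -2.28805631e-02,  9.84705832e-01,
        -1.18308262e+03],
       [ 0.00000000e+00,  0.00000000e+00,  0.00000000e+00,
         1.00000000e+00]])}
side {'fx': 521.5701567305512, 'fy': 521.5701567305512, 'cx': 275.9273311344157, 'cy': 215.18424872110543, 'distortion': array([-0.12852432,  0.        ,  0.        ,  0.        ,  0.        ]), 'view': array([[ 7.48938001e-01, -6.62440152e-01,  1.62761998e-02,
        -3.99735209e+02],
       [ 3.08084668e-01,  3.69848968e-01,  8.76524716e-01,
        -2.31781357e+02],
       [-5.86664902e-01, -6.51448222e-01,  4.81081601e-01,
        -1.08688904e+03],
       [ 0.00000000e+00,  0.00000000e+00,  0.00000000e+00,
         1.00000000e+00]])}
{'t': 0.1, 'joint_pos': array([ 1.52707834e+00,  3.59304086e-01,  1.11472285e-02, -3.09914764e-04,
       -1.22408942e+00, -2.88087488e-01]), 'qvel': array([ 2.48610327e-03, -8.14896763e-04,  9.41801600e-05,  2.42776992e-03,
       -4.67031948e-04, -7.08697661e-04]), 'tau': array([-9.55358300e-04, -5.84163237e+01,  2.93750185e+01,  7.01546699e+00,
        1.01862327e-02, -6.37491348e-05]), 'tcp_pos': array([219.76356564, 637.72200308, 200.82196373]), 'eef_rot': array([ 9.86260693e-01, -1.65194732e-01, -5.62515939e-05,  7.37330010e-04]), 'contact_force': array([0.08160366, 0.08123538, 0.01899504]), 'moment': array([ 0.04119674, -0.03426707, -0.02921162]), 'finger_force': 0.0, 'width': 87.52243088751625}
```

View pics/top0.png

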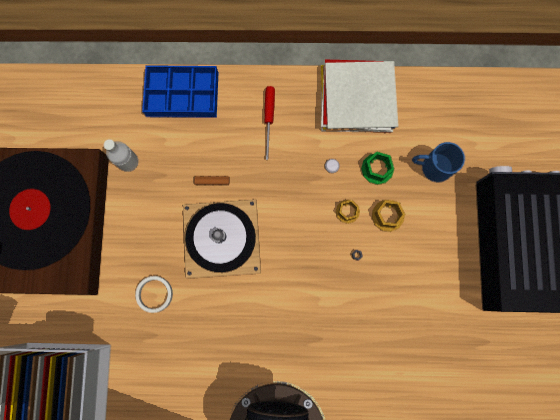

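View pics/side0.png

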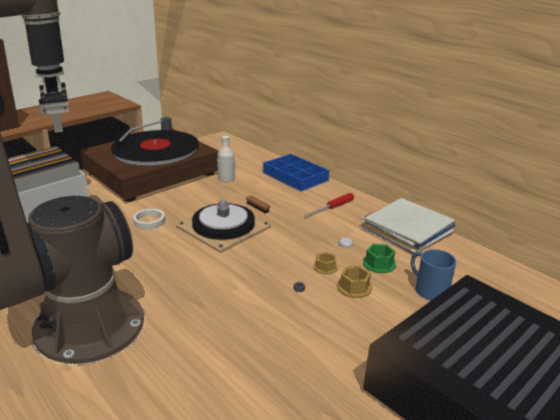

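Three things could be taken for the nut: the small brass one at top (347,210), the large brass one at (389,214), and the green one at (378,167). The small dark nut at (357,255) is a bystander. By the description it is the small brass one at (347,210). I'll check it in a close crop and see the press too.

```bash
cat > h.py <<'E'
import cv2,numpy as np
from plant import bot
def cal(n):
    c=bot.get_calibration(n); K=np.array([[c['fx'],0,c['cx']],[0,c['fy'],c['cy']],[0,0,1]])
    V=np.diag([1,-1,-1,1])@c['view']; return K,c['distortion'],V
def proj(n,P):
    K,d,V=cal(n); return cv2.projectPoints(np.float64(P).reshape(-1,1,3),cv2.Rodrigues(V[:3,:3])[0],V[:3,3],K,d)[0][:,0]
def back(n,uv,z):
    K,d,V=cal(n); p=cv2.undistortPoints(np.float64(uv).reshape(-1,1,2),K,d)[:,0]
    r=np.c_[p,np.ones(len(p))]@V[:3,:3]; c=-V[:3,:3].T@V[:3,3]
    return c+r*((z-c[2])/r[:,2])[:,None]
E
python3 - <<'E'
import cv2,numpy as np
from h import *
t=cv2.imread('pics/top0.png'); s=cv2.imread('pics/side0.png')
f=lambda im,u,v,w: cv2.resize(im[v-w:v+w,u-w:u+w],(390,290*390//390+100),interpolation=cv2.INTER_CUBIC)
a=[(t,347,210,25),(t,220,237,25),(s,326,262,25),(s,224,215,32)]
r=[f(*x)[:290] if 0 else cv2.resize(f(*x),(295,295)) for x in a]
cv2.imwrite('pics/crop0.png',np.vstack([np.hstack(r[:2]),np.hstack(r[2:])]))
print('nut',back('top',[347,210],15),back('side',[326,262],15)); print('nutbig',back('top',[389,214],15))
print('plate',back('top',[221,237],40),'tip',back('top',[217,236],86),back('side',[223,203],86))
E
```

```text
nut [[ 544.47426611 -171.09973391   15.        ]] [[ 544.04937766 -174.62801038   15.        ]]
nutbig [[ 535.8264775  -277.31532632   15.        ]]
plate [[466.94071317 143.98961907  40.        ]] tip [[463.46367346 147.61603282  86.        ]] [[457.37646144 130.35416064  86.        ]]
```

View pics/crop0.png

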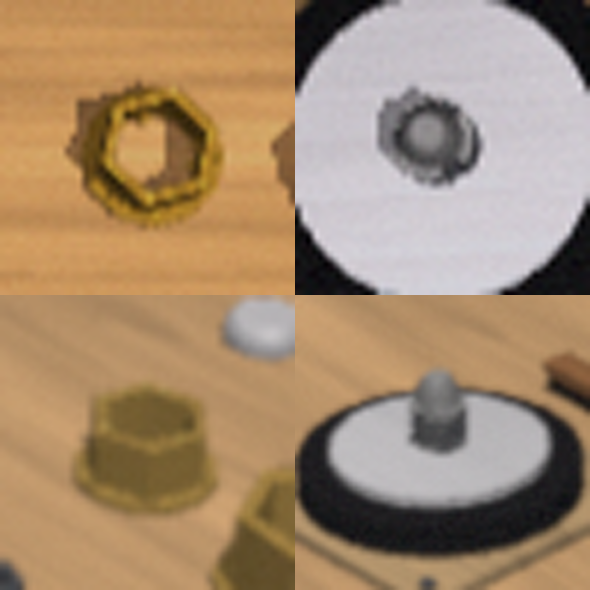

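The crop shows a yellow brass hex flange nut. In the top view its flange centre is at about (347.6,211) and it has six sides and an open bore. The stud tip is at about (217.5,234.4) top and (222.8,200) side. Next I'll fit the nut silhouette and the plate circle.

```bash
cat > meas.py <<'E'
from h import *
from scipy.optimize import least_squares,minimize
ims={n:cv2.imread(f'pics/{n}0.png') for n in('top','side')}
# plate
for n,(u,v) in dict(top=(221,237),side=(223,220)).items():
    h=cv2.cvtColor(ims[n],cv2.COLOR_BGR2HSV); m=((h[...,1]<60)&(h[...,2]>130)).astype(np.uint8)
    c,_=cv2.findContours(m,cv2.RETR_EXTERNAL,cv2.CHAIN_APPROX_NONE)
    c=max((k for k in c if abs(k[:,0,0].mean()-u)<15 and abs(k[:,0,1].mean()-v)<15),key=len)[:,0]
    P=back(n,c,40)[:,:2]
    r=least_squares(lambda p:np.hypot(*(P-p[:2]).T)-p[2],[460,144,66],loss='soft_l1')
    print(n,'plate',r.x.round(2),len(P))
# nut
A=np.radians(np.arange(0,360,4)); M={}
B=8
for n,(u,v) in dict(top=(347,210),side=(326,262)).items():
    h=cv2.cvtColor(ims[n],cv2.COLOR_BGR2HSV).astype(int)[v-25:v+25,u-25:u+25]
    if n=='top': print('wood',h[45,5],'brass',h[34,25],h[25,36])
    else: print('wood',h[45,25],h[5,5],'brass',h[28,25],h[18,25])
    m=((h[...,1]>150)&(h[...,0]>=19)).astype(np.uint8)
    c,_=cv2.findContours(m,cv2.RETR_EXTERNAL,cv2.CHAIN_APPROX_NONE)
    c=min(c,key=lambda k:np.hypot(*(k[:,0].mean(0)-25))-.5*len(k)); m=np.zeros((50,50),np.uint8); cv2.drawContours(m,[c],-1,1,-1)
    print(n,m.sum()); M[n]=(m,u,v)
def sil(n,x,y,a):
    u,v=M[n][1:]; o=np.zeros((50*B,50*B),np.uint8)
    H=a+np.radians(30+60*np.arange(6))
    for R,zz,an in((30,(0,4),A),(46/3**.5,(4,30),H)):
        P=[[x+R*np.cos(q),y+R*np.sin(q),z] for z in zz for q in an]
        p=(proj(n,P)-[u-25,v-25]+.5)*B
        cv2.fillPoly(o,[cv2.convexHull(p.astype(np.int32))],1)
    return cv2.resize(o.astype(np.float32),(50,50),interpolation=cv2.INTER_AREA)
def cost(p,ns): return sum(np.abs(sil(n,p[0],p[1],p[2]/20)-M[n][0]).sum() for n in ns)
if __name__=='__main__':
  for ns in(('top',),('side',),('top','side')):
    best=min((minimize(cost,[544,-173,20*np.radians(d)],(ns,),method='Nelder-Mead',options=dict(initial_simplex=np.array([[544,-173,20*np.radians(d)]]*4)+np.vstack([np.zeros(3),4*np.eye(3)]))) for d in range(-30,30,12)),key=lambda r:r.fun)
    print(ns,best.x[:2].round(2),np.degrees(best.x[2]/20)%60,best.fun)
  print('tip top@86',back('top',[217.5-.5,234.4-.5],86),'side',back('side',[222.3,200],86))
  g=[]
  for n in M:
    k=cv2.cvtColor(cv2.resize(M[n][0]*200,(300,300),interpolation=0),cv2.COLOR_GRAY2BGR); k[...,1]=cv2.resize((sil(n,best.x[0],best.x[1],best.x[2]/20)*200).astype(np.uint8),(300,300)); g.append(k)
  cv2.imwrite('pics/fit.png',np.hstack(g))
E
python3 meas.py
```

```text
top plate [468.3  147.98  64.31] 147
side plate [464.66 143.05  63.97] 125
wood [ 16 134 204] brass [ 21 187 162] [ 19 191 164]
top 412
wood [ 16 113 191] [ 16 113 173] brass [ 19 147 116] [ 19 145 114]
side 2
('top',) [ 543.89 -173.63] 19.35856396515824 29.953125
('side',) [545.67 -15.27] 45.92427894133664 2.0Traceback (most recent call last):
  File "meas.py", line 34, in <module>
    best=min((minimize(cost,[544,-173,20*np.radians(d)],(ns,),method='Nelder-Mead',options=dict(initial_simplex=np.array([[544,-173,20*np.radians(d)]]*4)+np.vstack([np.zeros(3),4*np.eye(3)]))) for d in range(-30,30,12)),key=lambda r:r.fun)
  File "meas.py", line 34, in <genexpr>
    best=min((minimize(cost,[544,-173,20*np.radians(d)],(ns,),method='Nelder-Mead',options=dict(initial_simplex=np.array([[544,-173,20*np.radians(d)]]*4)+np.vstack([np.zeros(3),4*np.eye(3)]))) for d in range(-30,30,12)),key=lambda r:r.fun)
              ~~~~~~~~^^^^^^^^^^^^^^^^^^^^^^^^^^^^^^^^^^^^^^^^^^^^^^^^^^^^^^^^^^^^^^^^^^^^^^^^^^^^^^^^^^^^^^^^^^^^^^^^^^^^^^^^^^^^^^^^^^^^^^^^^^^^^^^^^^^^^^^^^^^^^^^^^^^^^^^^^^^^^^^^^^^^^^^^^^
 
[... 362 characters left out ...]
           ~~~^^^^^^^^^^^^^^^^^^^^^^^^^^^^^^^^^^^^^^^^^^^^^^^^^^^^^^^^^^^^
  File "meas.py", line 31, in <genexpr>
    def cost(p,ns): return sum(np.abs(sil(n,p[0],p[1],p[2]/20)-M[n][0]).sum() for n in ns)
                                      ~~~^^^^^^^^^^^^^^^^^^^^^
  File "meas.py", line 28, in sil
    p=(proj(n,P)-[u-25,v-25]+.5)*B
       ~~~~^^^^^
  File "h.py", line 7, in proj
    K,d,V=cal(n); return cv2.projectPoints(np.float64(P).reshape(-1,1,3),cv2.Rodrigues(V[:3,:3])[0],V[:3,3],K,d)[0][:,0]
          ~~~^^^
  File "h.py", line 4, in cal
    c=bot.get_calibration(n); K=np.array([[c['fx'],0,c['cx']],[0,c['fy'],c['cy']],[0,0,1]])
ValueError: time passes only in moves, steps and waits
```

```bash
sed -i "s/^def cal/import functools\n@functools.lru_cache\ndef cal/" h.py; sed -i "s/1\]>150)/1]>(150 if n=='top' else 129))/; s/>=19/>=18/" meas.py; python3 meas.py
```

```text
top plate [468.3  147.98  64.31] 147
side plate [464.66 143.05  63.97] 125
wood [ 16 134 204] brass [ 21 187 162] [ 19 191 164]
top 434
wood [ 16 113 191] [ 16 113 173] brass [ 19 147 116] [ 19 145 114]
side 409
('top',) [ 543.96 -173.6 ] 19.076467709152325 20.546875
('side',) [ 544.21 -173.52] 14.075111831963682 25.171875
('top', 'side') [ 544.15 -173.56] 13.99970629347046 47.046875
tip top@86 [[468.51378583 147.81409964  86.        ]] side [[466.42088968 145.82501379  86.        ]]
```

View pics/fit.png

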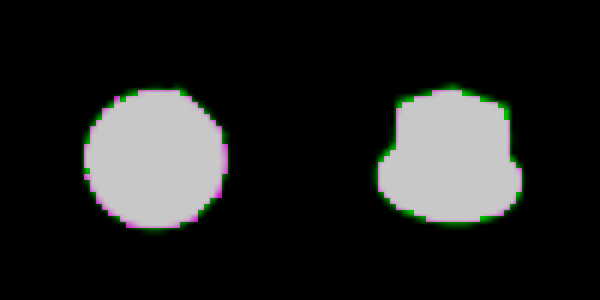

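Measured: the nut is at (544.2,-173.6), where both views agree within 0.3 mm, and its yaw is about 15°. The stud is at about (467.4,146.8), where the views agree to about 2 mm. I'll find the wrist direction by IK and pick it up.

```bash
cat >> h.py <<'E'
def Q(deg): a=np.radians(deg)/2; return [float(np.cos(a)),float(np.sin(a)),0.,0.]
def show(s=''):
    r=bot.read_state(); e=r['eef_rot']; print(s,'t%.2f'%r['t'],r['tcp_pos'].round(1),'psi %.1f'%np.degrees(2*np.arctan2(e[1],e[0])),'F',r['contact_force'].round(1),'M',r['moment'].round(2),'w%.1f ff%.1f'%(r['width'],r['finger_force']),'q6 %.2f'%r['joint_pos'][5]); return r
E
python3 - <<'E'
from h import *
for p in(-75,-15,45): print(p,bot.solve_ik([544.2,-173.6,100],Q(p)))
for p in(-140,-80,0,60,120): print(p,bot.solve_ik([467.4,146.8,120],Q(p)))
bot.move_gripper(64)
bot.move_ptp([544.2,-173.6,110],Q(-75)); show()
bot.line_to([544.2,-173.6,40],100); r=show()
cv2.imwrite('pics/pre.png',cv2.resize(np.hstack([bot.camera('top')[140:280,270:430,::-1],bot.camera('side')[190:330,250:410,::-1]]),(800,350)))
E
```

```text
-75 [ 0.0336303   0.27693863 -0.35682709  0.         -0.93703061  0.22816908]
-15 [ 0.0336303   0.27693863 -0.35682709  0.         -0.93703061  1.27536664]
45 [ 0.0336303   0.27693863 -0.35682709  0.         -0.93703061  2.32256419]
-140 [ 0.70658233  0.12643596 -0.50230805  0.         -0.94205232 -1.57924696]
-80 [ 0.70658233  0.12643596 -0.50230805  0.         -0.94205232 -0.53204941]
0 [ 0.70658233  0.12643596 -0.50230805  0.         -0.94205232  0.864214  ]
60 [ 0.70658233  0.12643596 -0.50230805  0.         -0.94205232  1.91141155]
120 [ 0.70658233  0.12643596 -0.50230805  0.         -0.94205232  2.9586091 ]
 t3.83 [ 544.6 -173.   110.1] psi -74.9 F [-0.4 -0.5 -0.4] M [ 0.03 -0.06  0.02] w64.0 ff0.0 q6 0.23
 t4.68 [ 544.7 -173.6   40.4] psi -75.0 F [ 0.8 -0.4  0.9] M [ 0.06 -0.07 -0.01] w64.1 ff0.0 q6 0.23
```

View pics/pre.png

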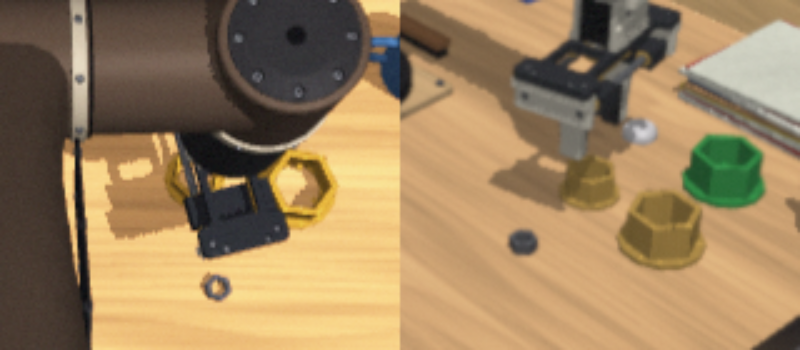

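The side view (right half) shows the fingers straddling the small brass nut, clear of the big one and the small dark nut. Gripping now.

Run:
```python
from h import *
bot.line_to([544.2,-173.6,7],60); show('down')
bot.move_gripper(40,40); show('grip')
bot.line_to([544.2,-173.6,120],120); show('up')
bot.move_ptp([467.4,146.8,135],Q(-10)); bot.pause(.3); show('over')
for n in('top','side'): cv2.imwrite(f'pics/o_{n}.png',bot.camera(n)[:,:,::-1])
a=cv2.imread('pics/o_top.png')[180:300,150:290];b=cv2.imread('pics/o_side.png')[140:260,150:290]
cv2.imwrite('pics/over.png',cv2.resize(np.hstack([a,b]),(800,343)))
```

```text
down t5.48 [ 544.3 -173.6    6.9] psi -75.0 F [ 0.7  0.2 -0.2] M [ 0.08 -0.06 -0.02] w64.2 ff0.0 q6 0.23
grip t6.13 [ 544.2 -173.6    7. ] psi -75.0 F [-0.3 -1.   0.1] M [ 0.08 -0.06  0.03] w39.5 ff0.0 q6 0.23
up t7.22 [ 543.6 -173.5  119.2] psi -75.0 F [-0.4  0.2 -0.4] M [ 0.05 -0.06  0.04] w40.1 ff0.0 q6 0.23
over t8.78 [467.6 146.1 134.9] psi -10.1 F [-0.2 -0.2  0.4] M [-0.07  0.02  0.02] w40.0 ff0.0 q6 0.69
```

View pics/over.png

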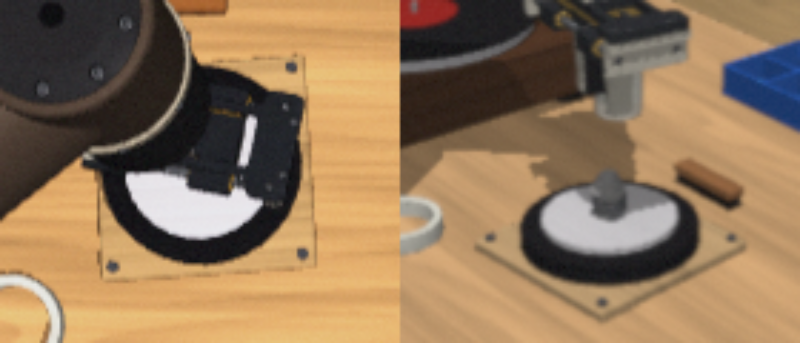

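The gripper is empty: its width reached 40 mm with no pad force. The nut was missed, so I'll compare where the gripper appears with where the calibration says it should be, and where the nut is now.

Run:
```python
from h import *
p=bot.read_state()['tcp_pos']
for n in('top','side'):
    print(n,'tcp',proj(n,[p,p+[0,0,60]]).round(1).tolist(),'base',proj(n,[[0,0,0]]).round(1).tolist())
    K,d,V=cal(n); print('cam',-V[:3,:3].T@V[:3,3])
print('stud',[proj(n,[467.4,146.8,86]).round(1).tolist() for n in('top','side')])
print(bot.get_calibration('top')['view'][:3,3],bot.read_state()['eef_rot'])
q=bot.read_state()['joint_pos'];print(q)
t=bot.camera('top')[:,:,::-1];s=bot.camera('side')[:,:,::-1]
f=lambda im,u,v,w:cv2.resize(im[v-w:v+w,u-w:u+w],(390,390))
cv2.imwrite('pics/chk.png',np.hstack([f(t,360,210,40),f(s,330,262,40)]))
```

```text
top tcp [[214.7, 231.5], [210.9, 227.7]] base [[275.8, 433.5]]
cam [ 315.73838343  -15.67448861 1256.47384873]
side tcp [[221.9, 183.5], [221.2, 162.8]] base [[88.6, 323.8]]
cam [-266.85448367 -887.12849113  732.55057956]
stud [[[217.4, 234.4]], [[222.4, 199.8]]]
[    3.2101738   -528.17436796 -1183.08261788] [ 9.96151952e-01 -8.76429399e-02 -4.60808009e-05  4.67331745e-05]
[ 7.05650872e-01  1.10410277e-01 -4.82010630e-01 -1.54971747e-07
 -9.78506681e-01  6.89634478e-01]
```

View pics/chk.png

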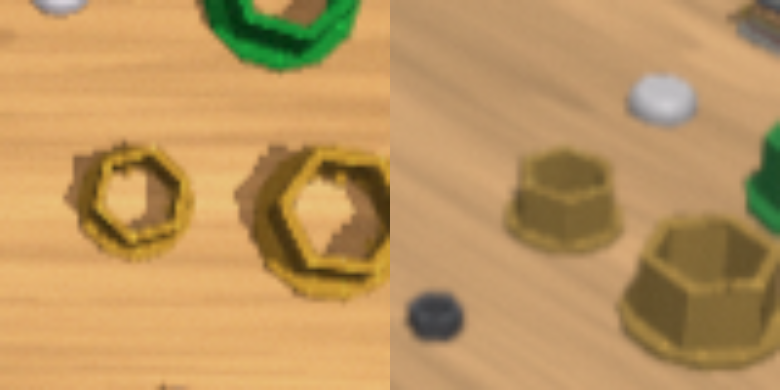

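The nut is untouched and still at its place (top about 347,211). I'll compare the predicted fingertip pixels with the seen ones: "over" side, fingertip box columns 219–234 with its bottom at row about 181; "pre" side, near fingertip at about (320,252).

Run:
```python
from h import *
def tips(p,psi,w):
    a=np.radians(psi+90); c=np.array([np.cos(a),np.sin(a),0]); n=np.array([-c[1],c[0],0])
    return np.array([p+s*(w/2+o)*c+k*9.5*n for s in(-1,1) for o in(0,21) for k in(-1,1)])
for nm,p,psi,w in(('over',[467.6,146.1,134.9],-10,40),('pre',[544.7,-173.6,40.4],-75,64)):
  for dz in(0,20,40): print(nm,dz,proj('side',tips(np.array(p)+[0,0,dz],psi,w)).round(0).tolist())
# arm visible pixels: diff between side frames
a=cv2.imread('pics/o_side.png').astype(int);b=cv2.imread('pics/side0.png').astype(int)
m=(abs(a-b).max(2)>25)
for r in range(160,192,2): print(r,np.where(m[r,195:260])[0][[0,-1]]+195 if m[r,195:260].any() else '', ''.join('#' if k else '.' for k in m[r,195:260]))
```

```text
over 0 [[229.0, 186.0], [222.0, 187.0], [232.0, 189.0], [226.0, 190.0], [222.0, 180.0], [216.0, 182.0], [218.0, 177.0], [212.0, 179.0]]
over 20 [[228.0, 179.0], [222.0, 180.0], [232.0, 182.0], [225.0, 183.0], [222.0, 173.0], [215.0, 175.0], [218.0, 171.0], [212.0, 172.0]]
over 40 [[228.0, 172.0], [222.0, 173.0], [232.0, 175.0], [225.0, 176.0], [221.0, 166.0], [215.0, 168.0], [218.0, 164.0], [212.0, 165.0]]
pre 0 [[324.0, 260.0], [317.0, 258.0], [319.0, 264.0], [312.0, 262.0], [336.0, 249.0], [329.0, 246.0], [340.0, 245.0], [333.0, 243.0]]
pre 20 [[324.0, 253.0], [317.0, 251.0], [320.0, 257.0], [313.0, 255.0], [337.0, 242.0], [330.0, 239.0], [341.0, 238.0], [334.0, 236.0]]
pre 40 [[325.0, 246.0], [318.0, 244.0], [320.0, 250.0], [313.0, 248.0], [337.0, 235.0], [330.0, 232.0], [341.0, 231.0], [334.0, 229.0]]
160 [211 250] ................####.#################..################.........
162 [211 244] ................####.#######.#####.....###########...............
164 [212 222] .................###.#######.....................................
166 [212 230] .................###.######..
[... 296 characters left out ...]
.....................##########.............................
176 [222 230] ...........................#########.............................
178 [222 229] ...........................########..............................
180 [206 225] ...........#############......#..................................
182 [195 223] #############################....................................
184 [195 228] ##################################...............................
186 [195 229] ###################################..............................
188 [195 230] ####################################.............................
190 [195 231] #####################################............................
```

The fingertips seen are about 23 mm higher than the reported TCP, while x and y match. So at z=7 they closed just above the nut's 30 mm top. I'll recalibrate by touching the bench gently beside the flange, then grip relative to that.

Run:
```python
from h import *
bot.move_gripper(68)
bot.move_ptp([544.2,-173.6,60],Q(-75))
bot.line_to([544.2,-173.6,0],100); bot.pause(.2); r=show(); f0=r['contact_force'][2]
z=0
while z>-40:
    z-=1; bot.line_to([544.2,-173.6,z],25); f=bot.read_state()['contact_force'][2]-f0
    if f>3: bot.pause(.1); show('touch %d'%z); break
```

```text
t11.90 [ 544.8 -173.6    0.7] psi -75.0 F [-1.   0.4  0. ] M [0.03 0.   0.04] w67.8 ff0.0 q6 0.23
touch -25 t18.25 [ 544.4 -173.6  -24.6] psi -75.0 F [-0.9  1.1  5.4] M [0.35 0.54 0.02] w68.4 ff2.7 q6 0.23
```

Run:
```python
from h import *
bot.line_to([544.2,-173.6,-17],60); bot.pause(.1); show('pre')
bot.move_gripper(40,45); r=show('grip')
if r['width']>43:
    bot.line_to([544.2,-173.6,96],150); bot.pause(.3); show('up')
```

```text
pre t18.63 [ 544.2 -173.6  -17. ] psi -75.0 F [ 0.2 -0.9  0.5] M [ 0.08 -0.05 -0.02] w68.1 ff0.0 q6 0.23
grip t19.13 [ 544.2 -173.6  -17.1] psi -75.0 F [-0.1 -0.2 -0.9] M [ 0.11 -0.15  0.03] w45.4 ff44.8 q6 0.23
up t20.33 [ 543.9 -173.6   95.3] psi -75.0 F [-0.1  0.4 -2. ] M [ 0.05  0.04 -0.  ] w45.4 ff44.8 q6 0.23
```

Gripped: width 45.4 mm, pad force 45 N, and 2 N of weight on lifting. Now I'll go over the stud and lower it with force-guided centring.

```bash
cat > low.py <<'E'
from h import *
bot.move_ptp([467.4,146.8,85],Q(-10)); bot.line_to([467.4,146.8,67],100); bot.pause(.3); r=show('over'); F0=r['contact_force']
p=np.array([467.4,146.8,67.]); n=0
while n<28:
    n+=1; q=p-[0,0,1.5]; bot.line_to(q,30); bot.pause(.04)
    r=bot.read_state(); f=r['contact_force']-F0; p=q
    l=np.hypot(f[0],f[1])
    if f[2]>2.5 or l>2.5: print(q.round(1),r['tcp_pos'].round(1),f.round(1),r['moment'].round(2))
    if f[2]>15 or l>15: p=p+[0,0,1.5]; bot.line_to(p,30); print('big'); 
    if l>2.5: p[:2]+=.25*f[:2]/max(1,l/4); 
    if f[2]>4 and l<f[2] and p[2]<47: break
show('end')
E
python3 low.py
```

```text
over t22.22 [467.7 146.9  67.4] psi -10.0 F [-0.1 -0.5 -1.4] M [-0.02  0.01  0.02] w45.8 ff44.8 q6 0.69
[467.4 146.8  53.5] [467.7 147.3  53.5] [ 1.   3.8 -1.2] [ 0.98 -0.41 -0.04]
[467.6 147.8  52. ] [467.8 147.8  52. ] [ 3.2  0.1 -2.2] [ 0.27 -0.79 -0.04]
[468.5 147.8  49. ] [468.8 148.1  48.9] [ 3.7  1.8 -1.8] [ 0.66 -1.19 -0.05]
[469.3 148.2  47.5] [469.  148.   47.2] [ 1.9  2.  -0.9] [ 0.4  -0.43  0.07]
[469.8 148.7  44.5] [469.8 148.7  44.8] [-1.2  0.7  6. ] [-0.36  0.68  0.01]
end t26.59 [469.8 148.7  44.8] psi -10.0 F [-1.2  0.2  4.7] M [-0.36  0.68  0.01] w45.9 ff44.8 q6 0.69
```

It's resting on the ledge at TCP z=44.8, against a predicted 45, pressing about 5 N. Now back off gently anticlockwise, watching for the drop and for torque.

```bash
cat > backoff.py <<'E'
from h import *
p=np.array([469.5,148.4,44.3]); psi=-10; F0=-1.4
bot.line_to(p,30); r=show('start'); t0=r['t']
while psi<112:
    psi+=5; bot.line_to(p,30,ori=Q(psi)); r=bot.read_state(); f=r['contact_force']; m=r['moment'][2]
    if abs(f[2]-F0)>12 or abs(m)>.6 or np.hypot(f[0],f[1])>8: show('check'); 
    if abs(m)>1.0: break
    if f[2]-F0<1.5:
        q=p-[0,0,2]; bot.line_to(q,30); bot.pause(.05); r=show('drop?')
        if r['contact_force'][2]-F0<4: break
        bot.line_to(p,30)
    p[:2]+=.1*np.where(abs(f[:2])>2.5,f[:2],0)
    if psi%20==0: show()
show('end')
E
python3 backoff.py
```

```text
start t26.84 [469.8 148.6  44.7] psi -10.0 F [-2.1 -1.   5.7] M [-0.16  0.63 -0.05] w45.9 ff44.8 q6 0.69
drop? t27.39 [469.8 148.6  42.2] psi -5.0 F [ 2.1  2.2 -2.2] M [ 0.47 -0.66  0.04] w45.9 ff44.8 q6 0.78
end t27.39 [469.8 148.6  42.2] psi -5.0 F [ 2.1  2.2 -2.2] M [ 0.47 -0.66  0.04] w45.9 ff44.8 q6 0.78
```

It dropped after only 5°. Now lower it to the gap floor, expected at about z=37.

```bash
cat > gap.py <<'E'
from h import *
p=np.array([469.9,148.8,42.2])
while p[2]>33:
    p[2]-=1; bot.line_to(p,30); bot.pause(.04); r=bot.read_state(); f=r['contact_force']
    if np.hypot(f[0],f[1])>2.5: p[:2]+=.12*f[:2]
    if f[2]+1.4>4: break
show('floor'); print(p)
E
python3 gap.py
```

```text
floor t29.14 [470.1 148.9  36.9] psi -5.0 F [-2.  -0.9  5. ] M [-0.25  0.96 -0.05] w45.8 ff44.8 q6 0.78
[469.9 148.8  36.2]
```

The floor contact is at 36.9, a 7.9 mm drop as specified. Now clockwise along the helix with z compliance and small steps near the seat.

```bash
cat > run.py <<'E'
from h import *
import sys
psi,end,step=map(float,sys.argv[1:4]); F0=np.array([-.2,-.2,-1.6])
p=np.array(eval(sys.argv[4])); k=0
while psi>end:
    psi-=step; p[2]-=25.5*step/360; bot.line_to(p,30,ori=Q(psi)); r=bot.read_state(); f=r['contact_force']-F0; m=r['moment'][2]; k+=1
    if k%3==0 or abs(f).max()>8 or abs(m)>.15: print('%.2f psi %.0f z %.1f/%.1f'%(r['t'],psi,p[2],r['tcp_pos'][2]),f.round(1),r['moment'].round(2))
    if abs(f).max()>22 or abs(m)>.4: print('STOP'); break
    p[2]+=.06*f[2]; p[:2]+=.08*np.where(abs(f[:2])>2,f[:2],0)
    if p[2]<24.5 and step>3: break
show('end'); print(p.tolist(),psi)
E
python3 run.py -5 -100 6 '[470.0,148.9,36.8]'
```

```text
29.92 psi -23 z 35.8/35.7 [0.9 0.1 0.5] [-0.03  0.03 -0.05]
30.69 psi -41 z 34.5/34.5 [-0.8  0.1 -0.5] [-0.01  0.11 -0.03]
31.47 psi -59 z 33.2/33.3 [-0.9  0.5 -0.4] [0.05 0.16 0.03]
32.24 psi -77 z 32.0/32.0 [0.  0.4 1. ] [0.02 0.06 0.03]
33.02 psi -95 z 30.8/30.8 [ 0.7 -0.5 -0. ] [ 0.03 -0.02  0.02]
end t33.27 [470.  148.9  30.4] psi 259.4 F [ 0.8 -0.8 -2.7] M [ 0.02 -0.05 -0.02] w46.0 ff44.8 q6 -0.89
[470.0, 148.9, 30.277421662471433] -101.0
```

```bash
python3 run.py -101 -182 6 '[470.0,148.9,30.28]'
```

```text
34.05 psi -119 z 29.0/29.1 [-0.4  0.2  0.9] [-0.2  -0.09  0.01]
34.83 psi -137 z 27.8/27.8 [-0.6 -0.7  0.1] [-0.02 -0.01 -0.01]
35.60 psi -155 z 26.6/26.6 [-0.4  0.4 -0.1] [ 0.04 -0.08  0.05]
36.38 psi -173 z 25.3/25.3 [-0.7  0.2 -1.8] [ 0.04  0.02 -0.01]
end t36.89 [470.  148.9  24.4] psi 175.4 F [-0.7  0.6 -0.9] M [0.19 0.13 0.  ] w45.4 ff44.8 q6 -2.36
[470.0, 148.9, 24.34025932827712] -185.0
```

```bash
sed -e 's/abs(m)>.4/abs(m)>.12/; s/abs(f).max()>22/f[2]>6/; s/k%3/k%2/' run.py > fin.py; python3 fin.py -185 -217 2 '[470.0,148.9,24.34]'
```

```text
37.39 psi -189 z 24.2/24.1 [0.1 1.6 0.8] [ 0.13 -0.07  0.01]
37.89 psi -193 z 23.9/23.8 [-0.1  0.9 -0.5] [ 0.11 -0.1   0.03]
38.39 psi -197 z 23.6/23.6 [-0.4  0.6 -0.5] [ 0.1  -0.01 -0.03]
38.89 psi -201 z 23.3/23.3 [ 0.1  0.2 -0.4] [ 0.06 -0.12  0.01]
39.39 psi -205 z 23.1/23.0 [-0.4 -0.2 -0.7] [-0.06 -0.17  0.04]
39.89 psi -209 z 22.7/22.9 [ 0.4 -0.   0.9] [ 0.04 -0.27  0.04]
40.39 psi -213 z 22.7/22.9 [-0.3  0.7  3. ] [ 0.06 -0.26 -0.07]
40.89 psi -217 z 22.8/22.9 [ 0.9 -0.1  2.5] [ 0.05 -0.29 -0.  ]
end t40.89 [470.1 149.   22.9] psi 143.1 F [ 0.7 -0.3  0.9] M [ 0.05 -0.29 -0.  ] w45.8 ff44.8 q6 -2.92
[470.0, 148.9, 22.95350323953092] -217.0
```

Actual z has held at 22.9 with upward force building. That matches the expected seat (44.8 − 22 and 36.9 − 14), so the flange is down. I'll press lightly to confirm, release, back away and look.

Run:
```python
from h import *
bot.line_to([470.0,148.9,22.4],20,ori=Q(-220)); bot.pause(.1); show('press')
bot.line_to([470.0,148.9,22.9],20); bot.move_gripper(66); show('rel')
bot.line_to([470.0,148.9,100],100)
bot.move_ptp([350,480,250],Q(-90)); show()
t=bot.camera('top')[:,:,::-1];s=bot.camera('side')[:,:,::-1]
f=lambda im,u,v,w:cv2.resize(im[v-w:v+w,u-w:u+w],(400,400),interpolation=cv2.INTER_CUBIC)
cv2.imwrite('pics/end.png',np.hstack([f(t,220,235,40),f(s,224,212,36)]))
```

```text
press t41.24 [470.3 149.   22.8] psi 140.1 F [-0.6 -0.1  5.3] M [-0.01  0.04 -0.12] w45.6 ff44.8 q6 -2.97
rel t42.09 [470.  148.9  22.9] psi 140.0 F [-0.1  0.5  0.1] M [-0.04 -0.2  -0.02] w65.9 ff0.0 q6 -2.98
 t44.52 [350.2 479.4 249.3] psi 269.9 F [-0.4 -0.3  0.5] M [ 0.02 -0.05 -0.06] w66.0 ff0.0 q6 -1.27
```

View pics/end.png

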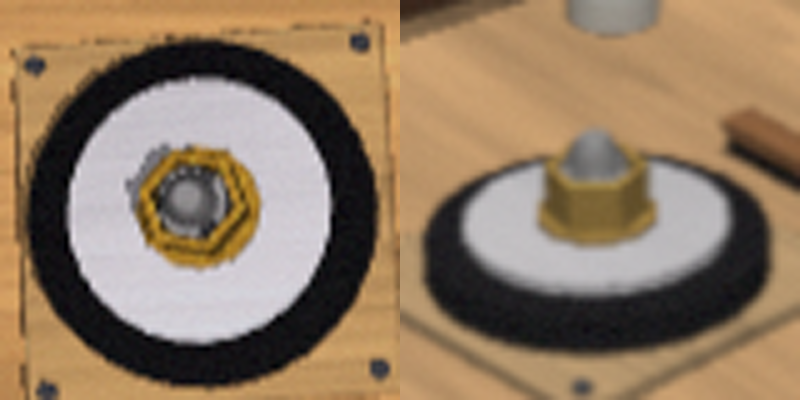

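The picture shows the nut level on the stud with its flange flat on the plate (nut centre at about (198,207) in the left half of the crop), and the gripper is clear.

```bash
python3 -c "
from plant import bot
print(bot.close_job())"
```

```text
the job is handed in; nothing more can be done
None
```

The small brass flange nut is threaded onto the stud with its flange down on the aluminium plate and released, and the job was handed in at about 45 s of the 72 s allowed; my first grasp closed just above the nut without moving it.

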